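# Flip the sample flag to green

## Task

The samples in the blue rack have been run: flip the flag on the stand in front of the blue rack from orange over its pivot to green - press its black thumb tab down to raise it, push it over, and press it flat on the other side. Only press and push with the fingertips: do not pinch the flag, and do not lift, tip or shift its stand. Leave the yellow rack's flag as it is, and both racks, the other stand and the timer where they are.

Things in the scene. Friction and masses are not known exactly. Their poses are not given: they have to be found in the camera images.
- stand_blue: Flag stand before the blue rack, on the left or the right: loose, 0.9 kg, white base plate 90 x 150 x 12 mm (x, y, z) and two grey posts (8 x 22 mm, 36 mm either side of centre along x, tops 66 mm above the bench) that carry the pivot. Origin: centre of the underside. z up, pivot along x; yaw within 20 degrees of the bench's. The flag lies to its +y side at first, to -y when flipped.
- pivot_blue (a point): Centre of the pivot of the blue rack's flag, 60 mm above the bench; axes as the stand's (x along the pivot).
- flag_blue (a joint): Angle of the blue rack's flag, rad. 0: level on the stand's +y side, orange face up. pi/2: upright. pi: level on the -y side, green face up. Hard stops at 0 and pi. The stiff hinge (about 0.025 N m of friction) keeps the flag where it is left. Starts between 0 and 0.35.
- edge_blue (a point): Middle of the free edge of the blue rack's flag, 62 mm from the pivot axis. The flag is a plate 56 mm wide (along the pivot), 6 mm thick, from 6 to 62 mm from the pivot axis. Axes turn with the flag: y from pivot to edge, z out of the orange face.
- tab_blue (a point): Middle of the outer end of the blue rack's flag's black thumb tab: a plate 44 mm wide, 6 mm thick, rigid with the flag, reaching 45 mm from the pivot axis on the side away from the flag and bent up (at joint 0 it points to the stand's -y and 30 degrees upward). Pressing it down raises the flag; below it is only the base plate. Axes turn with the flag.
- orange_blue: Orange half (3 mm layer) of the blue rack's flag with the upper layer of its tab. Origin on the pivot axis; axes as edge_blue.
- green_blue: Green half (3 mm layer) of the blue rack's flag with the lower layer of its tab, back to back with the orange half. Origin on the pivot axis; axes as edge_blue.
- rack_blue: Blue microtube rack full of capped tubes, loose, 60 x 130 mm (x, y), 60 mm high over the caps; its centre is about 125 mm behind (+x of) its own flag stand. Origin: centre of the underside.
- stand_yellow: Flag stand before the yellow rack, on the left or the right: loose, 0.9 kg, white base plate 90 x 150 x 12 mm (x, y, z) and two grey posts (8 x 22 mm, 36 mm either side of centre along x, tops 66 mm above the bench) that carry the pivot. Origin: centre of the underside. z up, pivot along x; yaw within 20 degrees of the bench's. The flag lies to its +y side at first, to -y when flipped.
- pivot_yellow (a point): Centre of the pivot of the yellow rack's flag, 60 mm above the bench; axes as the stand's (x along the pivot).
- flag_yellow (a joint): Angle of the yellow rack's flag, rad. 0: level on the stand's +y side, orange face up. pi/2: upright. pi: level on the -y side, green face up. Hard stops at 0 and pi. The stiff hinge (about 0.025 N m of friction) keeps the flag where it is left. Starts between 0 and 0.35.
- edge_yellow (a point): Middle of the free edge of the yellow rack's flag, 62 mm from the pivot axis. The flag is a plate 56 mm wide (along the pivot), 6 mm thick, from 6 to 62 mm from the pivot axis. Axes turn with the flag: y from pivot to edge, z out of the orange face.
- tab_yellow (a point): Middle of the outer end of the yellow rack's flag's black thumb tab: a plate 44 mm wide, 6 mm thick, rigid with the flag, reaching 45 mm from the pivot axis on the side away from the flag and bent up (at joint 0 it points to the stand's -y and 30 degrees upward). Pressing it down raises the flag; below it is only the base plate. Axes turn with the flag.
- orange_yellow: Orange half (3 mm layer) of the yellow rack's flag with the upper layer of its tab. Origin on the pivot axis; axes as edge_yellow.
- green_yellow: Green half (3 mm layer) of the yellow rack's flag with the lower layer of its tab, back to back with the orange half. Origin on the pivot axis; axes as edge_yellow.
- rack_yellow: Yellow microtube rack full of capped tubes, loose, 60 x 130 mm (x, y), 60 mm high over the caps; its centre is about 125 mm behind (+x of) its own flag stand. Origin: centre of the underside.
- timer: Small white bench timer lying loose, 50 x 62 x 22 mm, between the two stands. Origin: centre of the underside.
Mind the look-alikes: they are no part of the job. Leave any pink look-alike of the stand_blue alone.

How it is judged:
On the way, in this order (a step that is already met when the one before it is completed fails the run):
1. the blue rack's flag is raised more than half-way to upright (beyond 0.9 rad) (value of joint flag_blue above 0.9 rad), for 0.1 s.
2. the blue rack's flag lies flat on the other side, green up (value of joint flag_blue above 3.04 rad), for 0.2 s.
At the end, for the whole second after the job is handed in: The blue rack's flag lies flat on its other side, green face up, within 0.1 rad (6 degrees) of its end stop and at rest; the yellow rack's flag is as it was (edge within 25 mm); both stands, both racks and the timer are within 25 mm of where they began and the stands upright (value of joint flag_blue above 3.04 rad and velocity of joint flag_blue between -0.05 and 0.05 rad/s and value of joint flag_yellow below 0.8 rad and distance of each of edge_yellow, stand_blue, stand_yellow, rack_blue, rack_yellow, timer from where it was at the start of the episode below 0.025 m and angle between each of stand_blue, stand_yellow's own z axis and vertical below 0.05 rad and linear speed of stand_blue below 0.02 m/s); the robot touches nothing.
It fails at once if the blue rack's flag stand is lifted, tipped or shifted more than 25 mm (distance of stand_blue from where it was at the start of the episode above 0.025 m or height (world z) of stand_blue above 0.01 m or angle between stand_blue's own z axis and vertical above 0.15 rad).
It fails at once if the yellow rack's flag stand is lifted, tipped or shifted more than 25 mm (distance of stand_yellow from where it was at the start of the episode above 0.025 m or height (world z) of stand_yellow above 0.01 m or angle between stand_yellow's own z axis and vertical above 0.15 rad).
It fails at once if the blue rack's flag or its tab is pinched (more than 1.5 N on both of its faces at once) (contact force between the fingers and orange_blue above 1.5 N and contact force between the fingers and green_blue above 1.5 N).
It fails at once if the yellow rack's flag is moved (its edge by more than 25 mm) (distance of edge_yellow from where it was at the start of the episode above 0.025 m).
It fails at once if a rack or the timer is moved more than 25 mm or tipped (distance of any of rack_blue, rack_yellow, timer from where it was at the start of the episode above 0.025 m or angle between any of rack_blue, rack_yellow, timer's own z axis and vertical above 0.2 rad).
It also fails if it takes over 45 s, if anything falls off the work surface, if the arm or the gripper's body presses on something with over 40 N, if the wrist force passes 120 N, or if a joint passes its speed limit or range.

## Robot

A 6-joint arm with a two-finger parallel gripper is mounted at the origin on the work surface. World frame = base frame: x ahead of the robot, y to its left, z up, the work surface at z = 0. Lengths are in m, angles in rad, forces in N, time in s.
With the tool pointing down it reaches from about 0.4 to 0.825 m from the base axis. Payload 7 kg.
Tool frame: the origin (TCP) lies on the front face of the gripper's body, between the roots of the fingers; the fingertips stand 66 mm ahead of it and the grasp point (between the pads) lies 47 mm ahead of it; z points along the fingers, y is the line along which they close (so a half turn about z gives the same grasp; the last joint's range is limited). The gripper opens to 88 mm and grips with 3 to 60 N. Pads are 19 mm wide; open, the fingers measure 130 mm over their backs; the gripper's body (78 mm by 193 mm) begins 47 mm behind the grasp point.
Start: joints at [-0.917, 0.359, 0.012, 0, -1.224, -0.288], TCP at [0.241, -0.63, 0.292] pointing down, gripper open.
Joint ranges: [-3.07, 3.07], [-1.43, 2.12], [-1.02, 1.25], [-3.03, 1.67], [-3.05, -0], [-3.03, 3.03]. Speed limits (rad/s): [2.39, 2.39, 3.01, 3.14, 3.14, 3.14].

## Interface

Orientations are given as [roll, pitch, yaw] about the fixed x, y, z axes, in that order (R = Rz(yaw) Ry(pitch) Rx(roll)).
In Python, from station import arm gives the robot as it stands. The module is installed in compiled form; this text tells all that it offers.
- The arm moves only by the tool move_arm, never from a script. Its argument "increments" is a list of rows, each an object of numbers: "jaw": the gripper command: -1 is shut, 1 is fully open, values between are in proportion; "dx", "dy", "dz": the shift along the tool's x, y, z in m; "twist": the turn about the tool's z in rad. A call has 1 to 12 rows; each row shifts and turns the commanded pose from where the row before left it, along the tool's axes as they then stand; what a row does not reach is not made up. A row lasts 1/12 s, in which the tool goes at most 41.7 mm and 7.16 degrees, less where a joint would pass 70% of its speed; a pose out of reach is approached as far as the arm can. A call is refused whole if a number of a shift passes 0.0417 or a number of a turn 0.125, either way. A call with a gripper value outside its range is refused whole. The fingers move at their own pace and stop on an object; "force" is the grip in N (left out, the last holds). Time passes only in rows, so rows that do not move let the fingers close. It gives the time, the measured TCP pose, the force, the opening and the grip force at its end, in the units of the state.
- arm.get_state(): the state, without advancing time (a new reading comes with each control period).
- arm.grab_frame(name): name is "scene" or "top" or "wrist"; returns the picture (400x640x3 uint8, blue, green, red); there is no depth.
- arm.camera_info(name): a dict with "K" (3x3 intrinsics, pixels), "extrinsics" (4x4, takes a point from camera to world coordinates). Camera axes: x right, y down, z forward; pixel columns grow to the right and rows downward; lengths in m; the calibration is good to about 2 mm. A picture is of the moment at which its call begins: read the wrist's pose just before it. camera_info takes no time and is no camera call; for the wrist camera it gives the pose at the moment of the call.
- arm.job_done(): hands the job in; it is judged then, once.
Trained networks look in the newest picture that a camera, given by its name, has taken for a name from the list of things; names that differ only in an ending like _2 or _b are one class to them, and where a whole thing is asked for, a point or a joint stands for the part that bears it (a point fixed in the world has none). Each returns a list of dicts, best first, with "score" (0 to 1); they miss things now and then, are a little off and sometimes report something else, mostly with a low value. They report only what shows in the picture. A call takes as long as a camera call. They do not tell look-alikes from the thing itself.
- arm.find_in(camera, name): "position" ([x, y, z] in m, in world coordinates, good to about 4 mm: the middle of the surface that is visible of it).
- arm.silhouettes(camera, name): "pixels" (400x640 bool, what is visible of it).
- arm.pinpoint(camera, name): "position" ([x, y, z] in m, in world coordinates, good to about 4 mm: a listed point, or the origin of a listed thing).
The state is a dict: "t": time; "q": joint angles; "qd": joint speeds; "joint_efforts": joint torques, N m; "eef_pos": TCP position; "ee_rot": TCP orientation; "force": force on the tool from outside, world axes, zero at the start; "moment": the same for the moment, N m; "width": finger opening in m; "gripper_force": force on a finger pad.
Only numpy, scipy, OpenCV 4.12 (cv2) and the standard library are available. Lean on these libraries where they do the work, as an engineer would, in place of code of your own. Each camera call takes 0.05 s, during which the arm holds its last target. There are 200 camera calls.

## Working session

There is one attempt and no reset: what is moved stays moved. The work goes in short steps, Python scripts to look and compute and a tool call to move; the robot and the scene stay as the last step left them, time stands still between calls to the robot, and variables do not carry over. Pictures are saved under pics/ and viewed, at most 10 in all, crops included, and the job is handed in when it is done.

Besides the shell and the picture viewer there is one more tool, called after "Emit:" as name(argument=value, ...) on one line, values as JSON. move_arm: Moves the arm, as the interface text tells. Its arguments: {"type":"object","properties":{"increments":{"type":"array"},"force":{"type":"number"}},"required":["increments"]}

```bash
mkdir -p pics; python3 - <<'E'
from station import arm
import cv2
s=arm.get_state();print(s)
for c in("scene","top"):
    cv2.imwrite(f"pics/{c}0.png",arm.grab_frame(c))
    for n in("stand_blue","pivot_blue","edge_blue","tab_blue","pivot_yellow","edge_yellow","tab_yellow","rack_blue","rack_yellow","timer"):
        print(c,n,[(d["position"].__class__ and [round(float(v),3) for v in d["position"]],round(float(d["score"]),2)) for d in arm.pinpoint(c,n)])
E
```

```text
{'t': 0.0, 'q': array([-9.16895146e-01,  3.59356240e-01,  1.10246733e-02, -3.11645482e-04,
       -1.22410359e+00, -2.88084436e-01]), 'qd': array([-1.02491346e-03, -1.27237709e-03,  8.63792344e-04,  4.24024282e-05,
       -1.97249188e-03, -4.31204959e-04]), 'joint_efforts': array([-3.81296617e-03, -5.82713270e+01,  2.93045175e+01,  6.99667767e+00,
        6.91859706e-03, -1.54348954e-04]), 'eef_pos': array([ 0.24127269, -0.62998275,  0.29123448]), 'ee_rot': array([ 3.13993812e+00, -1.84765497e-04, -2.77588189e+00]), 'force': array([0.4025721 , 0.77754024, 0.29884518]), 'moment': array([ 0.04713709,  0.00056262, -0.02002229]), 'gripper_force': 0.0, 'width': 0.08771452042587567}
scene stand_blue [([0.494, -0.4, -0.003], 0.89), ([0.486, -0.167, 0.001], 0.81), ([0.697, -0.373, 0.004], 0.71), ([0.321, -0.291, 0.001], 0.63)]
scene pivot_blue [([0.697, -0.378, 0.056], 0.94), ([0.487, -0.164, 0.055], 0.87), ([0.497, -0.401, 0.059], 0.62), ([0.322, -0.284, 0.061], 0.58)]
scene edge_blue [([0.483, -0.108, 0.077], 0.96), ([0.732, -0.426, 0.059], 0.93), ([0.383, -0.28, 0.063], 0.56), ([0.555, -0
[... 782 characters left out ...]
, 0.063], 0.6), ([0.318, -0.288, 0.061], 0.56)]
top edge_blue [([0.381, -0.281, 0.056], 0.83), ([0.554, -0.38, 0.059], 0.8), ([0.729, -0.425, 0.058], 0.72), ([0.476, -0.105, 0.082], 0.61)]
top tab_blue [([0.499, -0.207, 0.072], 0.82), ([0.457, -0.416, 0.081], 0.74), ([0.283, -0.288, 0.08], 0.69), ([0.676, -0.344, 0.088], 0.55)]
top pivot_yellow [([0.465, 0.18, 0.062], 0.78)]
top edge_yellow [([0.465, 0.24, 0.069], 0.67), ([0.471, 0.14, 0.075], 0.57), ([0.594, 0.172, -0.001], 0.32)]
top tab_yellow [([0.469, 0.14, 0.077], 0.96)]
top rack_blue [([0.614, -0.143, -0.005], 0.72)]
top rack_yellow [([0.597, 0.171, 0.001], 0.7), ([0.5, -0.209, 0.074], 0.47)]
top timer [([0.493, -0.017, 0.005], 0.88)]
```

View pics/top0.png

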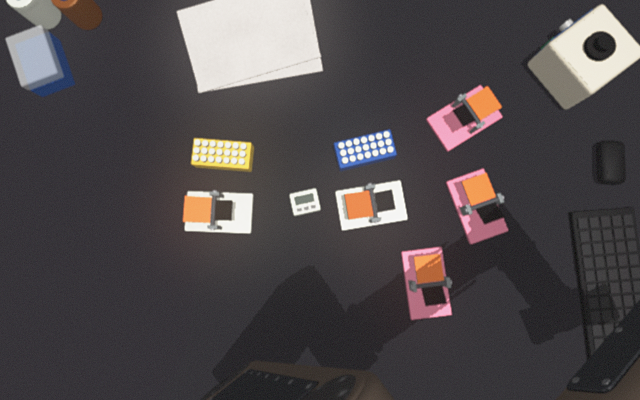

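View pics/scene0.png

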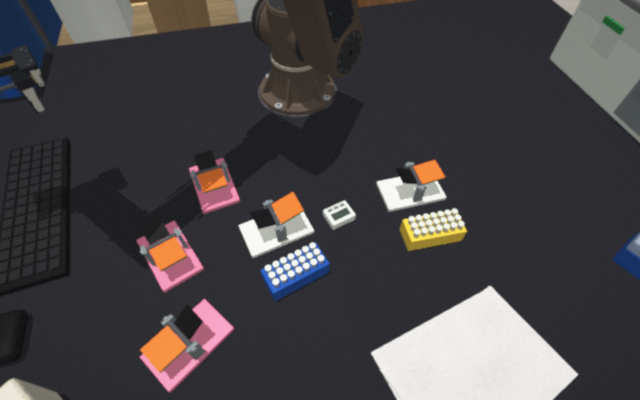

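```bash
python3 - <<'E'
from station import arm
import cv2,numpy as np
i=arm.camera_info("top");K=np.array(i["K"]);T=np.linalg.inv(np.array(i["extrinsics"]))
for n,p in dict(blue=(.487,-.165,.06),a=(.49,-.402,.06),b=(.32,-.288,.06),c=(.696,-.376,.06),yel=(.465,.182,.06),edge=(.479,-.107,.08),tab=(.5,-.207,.071)).items():
    c=T[:3,:3]@p+T[:3,3];u=K@c;print(n,(u[:2]/u[2]).round())
    if n=="blue": x,y=(u[:2]/u[2]).astype(int)
f=arm.grab_frame("top")[max(0,y-75):y+75,max(0,x-90):x+90]
cv2.imwrite("pics/crop.png",cv2.resize(f,None,fx=4,fy=4,interpolation=cv2.INTER_CUBIC))
E
```

```text
blue [373. 204.]
a [483. 205.]
b [430. 284.]
c [470. 111.]
yel [212. 210.]
edge [346. 206.]
tab [393. 198.]
```

View pics/crop.png

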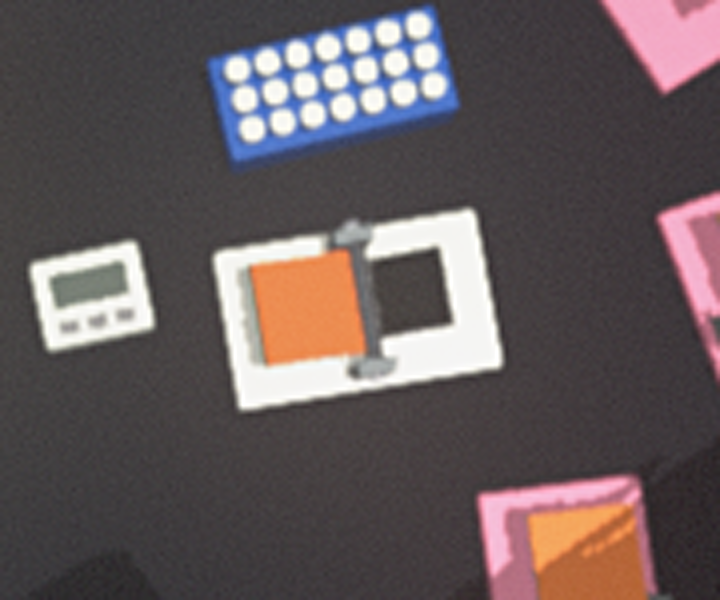

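Candidates in the top picture:
- White stand at (373,204), directly before the blue rack at (365,149).
- White stand at (212,210), before the yellow rack.
- Pink look-alikes at (483,205), (430,284) and (470,111).

I choose (373,204). The crop shows a white base, orange flag up on the left (+y) and the black tab on the right (-y), with yaw about 0.17–0.18. The scene picture agrees: white stand at (277,222) in front of the blue rack.

First I shut the jaw and turn so tool y lies along the pivot.

Emit:
move_arm(increments=[{"jaw": -1, "twist": -0.115}, {"jaw": -1, "twist": -0.115}, {"jaw": -1, "twist": -0.115}, {"jaw": -1, "twist": -0.115}, {"jaw": -1, "twist": -0.115}, {"jaw": -1, "twist": -0.115}, {"jaw": -1, "twist": -0.115}, {"jaw": -1, "twist": -0.115}, {"jaw": -1, "twist": -0.115}, {"jaw": -1, "twist": -0.115}, {"jaw": -1, "twist": -0.115}, {"jaw": -1, "twist": -0.115}], force=10)

```text
$.increments[0]: bad value
```

```bash
cat > h.py <<'E'
from station import arm
import numpy as np
from scipy.spatial.transform import Rotation as R
P=np.array([.487,-.165,.06]);yaw=.18
S=np.array([[np.cos(yaw),-np.sin(yaw),0],[np.sin(yaw),np.cos(yaw),0],[0,0,1]])
def rep(target=None):
    s=arm.get_state();M=R.from_euler("xyz",s["ee_rot"]).as_matrix()
    tip=s["eef_pos"]+M[:,2]*.066
    print("t",round(s["t"],2),"rot",s["ee_rot"].round(3),"tip in stand (pivot rel)",(S.T@(tip-P)).round(4),"F",s["force"].round(1),"w",round(s["width"],3))
    if target is not None: print("tool shift",(M.T@(P+S@np.array(target)-tip)).round(4))
def pts(n=2):
    for c in("scene","top"):
        arm.grab_frame(c)
        for nm in("pivot_blue","edge_blue","tab_blue"):
            for d in arm.pinpoint(c,nm):
                p=S.T@(np.array(d["position"])-P)
                if np.linalg.norm(p)<.11: print(c,nm,p.round(3),round(float(d["score"]),2))
E
python3 -c "
from h import *
rep([0,-.034,.065]);pts()"
```

```text
t 1.15 rot [-3.142 -0.    -2.776] tip in stand (pivot rel) [-0.325  -0.4139  0.1662] F [0.6 0.8 0.1] w 0.088
tool shift [-0.3895  0.3133  0.1012]
scene pivot_blue [ 0.001  0.005 -0.003] 0.75
scene edge_blue [0.005 0.058 0.016] 0.66
scene tab_blue [ 0.002 -0.047  0.01 ] 0.87
top pivot_blue [-0.003  0.004  0.004] 0.81
top edge_blue [0.002 0.061 0.023] 0.71
top tab_blue [ 0.006 -0.043  0.014] 0.91
```

The call was refused, perhaps because every key has to be present.

Emit:
move_arm(increments=[{"jaw": -1, "dx": 0, "dy": 0, "dz": 0, "twist": -0.115}, {"jaw": -1, "dx": 0, "dy": 0, "dz": 0, "twist": -0.115}, {"jaw": -1, "dx": 0, "dy": 0, "dz": 0, "twist": -0.115}, {"jaw": -1, "dx": 0, "dy": 0, "dz": 0, "twist": -0.115}, {"jaw": -1, "dx": 0, "dy": 0, "dz": 0, "twist": -0.115}, {"jaw": -1, "dx": 0, "dy": 0, "dz": 0, "twist": -0.115}, {"jaw": -1, "dx": 0, "dy": 0, "dz": 0, "twist": -0.115}, {"jaw": -1, "dx": 0, "dy": 0, "dz": 0, "twist": -0.115}, {"jaw": -1, "dx": 0, "dy": 0, "dz": 0, "twist": -0.115}, {"jaw": -1, "dx": 0, "dy": 0, "dz": 0, "twist": -0.115}, {"jaw": -1, "dx": 0, "dy": 0, "dz": 0, "twist": -0.115}, {"jaw": -1, "dx": 0, "dy": 0, "dz": 0, "twist": -0.115}], force=10)

```text
t: 2.55
eef_pos: [0.2414, -0.6303, 0.2922]
ee_rot: [3.142, 0.0, -1.39]
force: [-0.7, 0.1, 0.7]
width: 0.0132
gripper_force: 0.0
```

```bash
python3 -c "
from h import *
rep([0.002,-.034,.11])"
```

```text
t 2.55 rot [ 3.142  0.    -1.39 ] tip in stand (pivot rel) [-0.3249 -0.4138  0.1662] F [-0.7  0.1  0.7] w 0.013
tool shift [-0.3796 -0.3272  0.0562]
```

Emit:
move_arm(increments=[{"jaw": -1, "dx": -0.028, "dy": -0.024, "dz": 0, "twist": 0}, {"jaw": -1, "dx": -0.028, "dy": -0.024, "dz": 0, "twist": 0}, {"jaw": -1, "dx": -0.028, "dy": -0.024, "dz": 0, "twist": 0}, {"jaw": -1, "dx": -0.028, "dy": -0.024, "dz": 0, "twist": 0}, {"jaw": -1, "dx": -0.028, "dy": -0.024, "dz": 0, "twist": 0}, {"jaw": -1, "dx": -0.028, "dy": -0.024, "dz": 0, "twist": 0}, {"jaw": -1, "dx": -0.028, "dy": -0.024, "dz": 0, "twist": 0}, {"jaw": -1, "dx": -0.028, "dy": -0.024, "dz": 0, "twist": 0}, {"jaw": -1, "dx": -0.028, "dy": -0.024, "dz": 0, "twist": 0}, {"jaw": -1, "dx": -0.028, "dy": -0.024, "dz": 0, "twist": 0}, {"jaw": -1, "dx": -0.028, "dy": -0.024, "dz": 0, "twist": 0}, {"jaw": -1, "dx": -0.028, "dy": -0.024, "dz": 0, "twist": 0}])

```text
t: 3.55
eef_pos: [0.4671, -0.2476, 0.2926]
ee_rot: [-3.141, -0.0, -1.396]
force: [0.8, -0.2, -0.1]
width: 0.0002
gripper_force: 0.0
```

```bash
python3 -c "
from h import *
rep([0.002,-.034,.03])"
```

```text
t 3.55 rot [-3.141 -0.    -1.396] tip in stand (pivot rel) [-0.0343 -0.0777  0.1666] F [ 0.8 -0.2 -0.1] w 0.0
tool shift [-0.0439 -0.036   0.1366]
```

Emit:
move_arm(increments=[{"jaw": -1, "dx": -0.022, "dy": -0.018, "dz": 0.0, "twist": 0}, {"jaw": -1, "dx": -0.021, "dy": -0.018, "dz": 0.0, "twist": 0}, {"jaw": -1, "dx": 0, "dy": 0, "dz": 0.03, "twist": 0}, {"jaw": -1, "dx": 0, "dy": 0, "dz": 0.03, "twist": 0}, {"jaw": -1, "dx": 0, "dy": 0, "dz": 0.03, "twist": 0}, {"jaw": -1, "dx": 0, "dy": 0, "dz": 0.03, "twist": 0}, {"jaw": -1, "dx": 0, "dy": 0, "dz": 0.01, "twist": 0}, {"jaw": -1, "dx": 0, "dy": 0, "dz": 0, "twist": 0}, {"jaw": -1, "dx": 0, "dy": 0, "dz": 0, "twist": 0}])

```text
t: 4.3
eef_pos: [0.495, -0.2009, 0.1629]
ee_rot: [3.141, -0.001, -1.395]
force: [-0.2, -0.2, 0.3]
width: 0.0004
gripper_force: 0.0
```

```bash
python3 -c "
from h import *
rep([0.002,-.034,.03])
import cv2;cv2.imwrite('pics/w1.png',arm.grab_frame('wrist'));f=arm.grab_frame('scene');cv2.imwrite('pics/s1.png',cv2.resize(f[130:290,180:380],None,fx=3,fy=3))"
```

```text
t 4.3 rot [ 3.141e+00 -1.000e-03 -1.395e+00] tip in stand (pivot rel) [ 0.0014 -0.0368  0.0369] F [-0.2 -0.2  0.3] w 0.0
tool shift [-0.0028 -0.0006  0.0069]
```

View pics/s1.png

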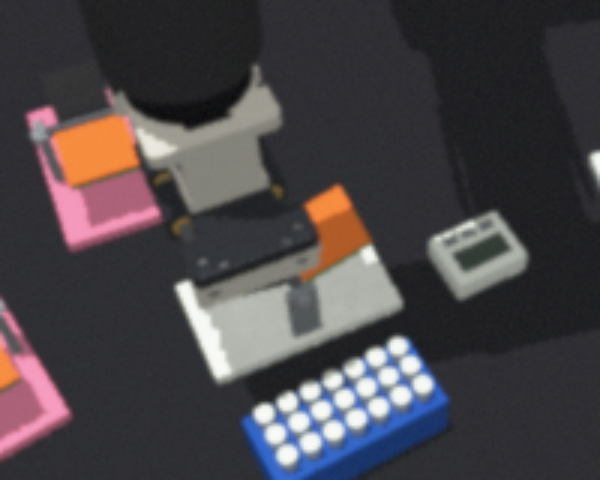

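The scene crop shows the shut fingers over the tab at about (255,255), the stand untouched, and the raised orange flag beside it at (340,235). Now I press the tab.

Emit:
move_arm(increments=[{"jaw": -1, "dx": 0, "dy": 0, "dz": 0.01, "twist": 0}, {"jaw": -1, "dx": 0, "dy": 0, "dz": 0.008, "twist": 0}, {"jaw": -1, "dx": 0, "dy": 0, "dz": 0.006, "twist": 0}, {"jaw": -1, "dx": 0, "dy": 0, "dz": 0.006, "twist": 0}, {"jaw": -1, "dx": 0, "dy": 0, "dz": 0.006, "twist": 0}, {"jaw": -1, "dx": 0, "dy": 0, "dz": 0.006, "twist": 0}, {"jaw": -1, "dx": 0, "dy": 0, "dz": 0.006, "twist": 0}, {"jaw": -1, "dx": 0, "dy": 0, "dz": 0.005, "twist": 0}, {"jaw": -1, "dx": 0, "dy": 0, "dz": 0.004, "twist": 0}, {"jaw": -1, "dx": 0, "dy": 0, "dz": 0, "twist": 0}, {"jaw": -1, "dx": 0, "dy": 0, "dz": 0, "twist": 0}])

```text
t: 5.32
eef_pos: [0.4943, -0.2007, 0.1048]
ee_rot: [3.141, 0.0, -1.396]
force: [-0.0, 0.4, 0.8]
width: 0.0003
gripper_force: 0.0
```

```bash
python3 -c "
from h import *
rep();pts()
import cv2;f=arm.grab_frame('scene');cv2.imwrite('pics/s2.png',cv2.resize(f[130:290,180:380],None,fx=3,fy=3))"
```

```text
t 5.32 rot [ 3.141  0.    -1.396] tip in stand (pivot rel) [ 0.0008 -0.0364 -0.0212] F [-0.   0.4  0.8] w 0.0
scene pivot_blue [ 0.003  0.001 -0.004] 0.73
scene pivot_blue [ 0.002 -0.004 -0.058] 0.38
scene edge_blue [ 0.004 -0.001 -0.001] 0.74
scene edge_blue [0.007 0.014 0.056] 0.65
top pivot_blue [0.002 0.002 0.003] 0.81
top edge_blue [0.002 0.018 0.063] 0.49
```

View pics/s2.png

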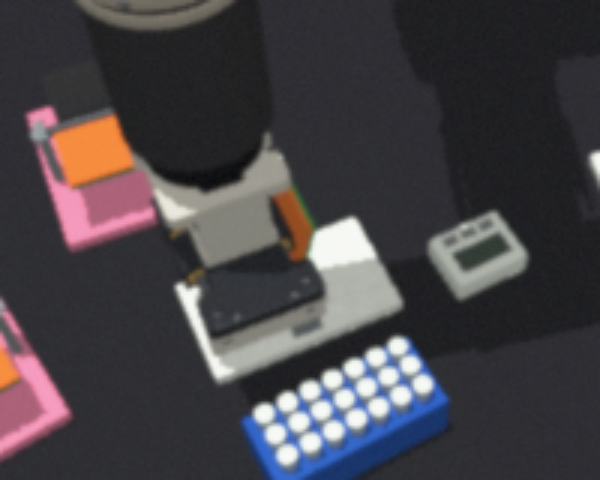

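The flag stands at about 1.3 rad: its edge shows at (285,195) in the crop, with the green side facing right. I raise the fingers, cross over to the +y side and come down.

Emit:
move_arm(increments=[{"jaw": -1, "dx": 0.004, "dy": 0, "dz": -0.015, "twist": 0}, {"jaw": -1, "dx": 0.006, "dy": 0, "dz": -0.03, "twist": 0}, {"jaw": -1, "dx": 0, "dy": 0, "dz": -0.04, "twist": 0}, {"jaw": -1, "dx": 0, "dy": 0, "dz": -0.035, "twist": 0}, {"jaw": -1, "dx": 0, "dy": 0, "dz": 0, "twist": 0}, {"jaw": -1, "dx": -0.035, "dy": 0, "dz": 0, "twist": 0}, {"jaw": -1, "dx": -0.04, "dy": 0, "dz": 0, "twist": 0}, {"jaw": -1, "dx": -0.04, "dy": 0, "dz": 0, "twist": 0}, {"jaw": -1, "dx": 0, "dy": 0, "dz": 0, "twist": 0}, {"jaw": -1, "dx": 0, "dy": 0, "dz": 0.03, "twist": 0}, {"jaw": -1, "dx": 0, "dy": 0, "dz": 0.025, "twist": 0}, {"jaw": -1, "dx": 0, "dy": 0, "dz": 0, "twist": 0}])

```text
t: 6.77
eef_pos: [0.4736, -0.097, 0.1665]
ee_rot: [3.135, 0.001, -1.396]
force: [-1.5, -0.4, -0.8]
width: 0.0004
gripper_force: 0.0
```

```bash
python3 -c "
from h import *
rep([0.002,0,.04]);pts()"
```

```text
t 6.77 rot [ 3.135e+00  1.000e-03 -1.396e+00] tip in stand (pivot rel) [-0.0014  0.0694  0.0405] F [-1.5 -0.4 -0.8] w 0.0
tool shift [ 0.0693 -0.0038  0.0004]
scene pivot_blue [ 0.001  0.003 -0.004] 0.87
scene pivot_blue [ 0.004 -0.033 -0.031] 0.28
scene edge_blue [0.009 0.014 0.061] 0.96
scene tab_blue [ 0.005 -0.032 -0.031] 0.9
top pivot_blue [-0.002  0.004  0.002] 0.6
top edge_blue [0.003 0.016 0.063] 0.49
top tab_blue [ 0.003 -0.03  -0.029] 0.49
```

Emit:
move_arm(increments=[{"jaw": -1, "dx": 0.03, "dy": -0.002, "dz": -0.002, "twist": 0}, {"jaw": -1, "dx": 0.015, "dy": -0.001, "dz": 0, "twist": 0}, {"jaw": -1, "dx": 0.01, "dy": 0, "dz": -0.002, "twist": 0}, {"jaw": -1, "dx": 0.009, "dy": 0, "dz": -0.001, "twist": 0}, {"jaw": -1, "dx": 0.008, "dy": 0, "dz": 0.001, "twist": 0}, {"jaw": -1, "dx": 0.007, "dy": 0, "dz": 0.003, "twist": 0}, {"jaw": -1, "dx": 0.007, "dy": 0, "dz": 0.004, "twist": 0}, {"jaw": -1, "dx": 0.006, "dy": 0, "dz": 0.005, "twist": 0}, {"jaw": -1, "dx": 0.005, "dy": 0, "dz": 0.006, "twist": 0}, {"jaw": -1, "dx": 0.004, "dy": 0, "dz": 0.007, "twist": 0}, {"jaw": -1, "dx": 0, "dy": 0, "dz": 0, "twist": 0}])

```text
t: 8.08
eef_pos: [0.4959, -0.1967, 0.1472]
ee_rot: [3.139, 0.001, -1.397]
force: [-0.4, -0.6, 0.2]
width: 0.0008
gripper_force: 0.0
```

```bash
python3 -c "
from h import *
rep([0.002,-.04,.003]);pts()
import cv2;f=arm.grab_frame('scene');cv2.imwrite('pics/s3.png',cv2.resize(f[130:290,180:380],None,fx=3,fy=3))"
```

```text
t 8.08 rot [ 3.139e+00  1.000e-03 -1.397e+00] tip in stand (pivot rel) [ 0.0029 -0.0327  0.0212] F [-0.4 -0.6  0.2] w 0.001
tool shift [0.0073 0.0008 0.0182]
scene pivot_blue [ 0.003  0.002 -0.002] 0.93
scene tab_blue [ 0.003  0.028 -0.038] 0.48
scene tab_blue [ 0.001 -0.002 -0.062] 0.32
top pivot_blue [0.001 0.003 0.002] 0.67
top tab_blue [ 0.006  0.031 -0.033] 0.54
```

View pics/s3.png

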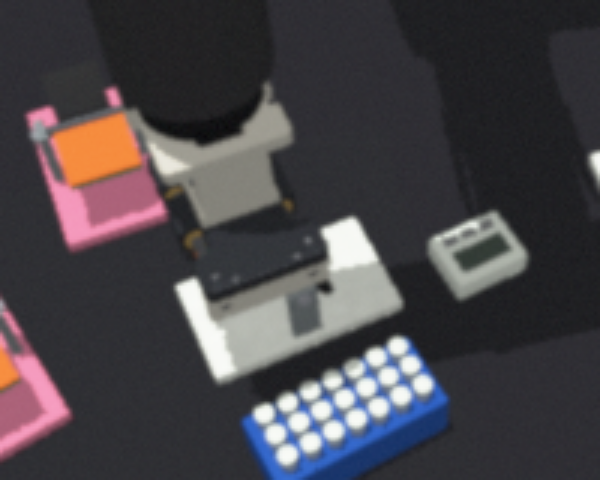

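The flag is over, at about 2.8 rad: the tab now shows on the right of the post at (322,287). The stand hasn't moved. Now I press it flat.

Emit:
move_arm(increments=[{"jaw": -1, "dx": 0.004, "dy": 0, "dz": 0.005, "twist": 0}, {"jaw": -1, "dx": 0.003, "dy": 0, "dz": 0.005, "twist": 0}, {"jaw": -1, "dx": 0, "dy": 0, "dz": 0.004, "twist": 0}, {"jaw": -1, "dx": 0, "dy": 0, "dz": 0.003, "twist": 0}, {"jaw": -1, "dx": 0, "dy": 0, "dz": 0.001, "twist": 0}, {"jaw": -1, "dx": 0, "dy": 0, "dz": 0, "twist": 0}, {"jaw": -1, "dx": 0, "dy": 0, "dz": 0, "twist": 0}])

```text
t: 9.12
eef_pos: [0.4979, -0.2031, 0.131]
ee_rot: [3.141, 0.0, -1.396]
force: [-0.9, -0.4, 0.5]
width: 0.0003
gripper_force: 0.0
```

```bash
python3 -c "
from h import *
rep([0.002,-.04,.003])"
```

```text
t 9.12 rot [ 3.141  0.    -1.396] tip in stand (pivot rel) [ 0.0039 -0.0394  0.005 ] F [-0.9 -0.4  0.5] w 0.0
tool shift [0.0006 0.0019 0.002 ]
```

Not at the stop yet. I go on in 1 mm steps and watch the force.

Emit:
move_arm(increments=[{"jaw": -1, "dx": 0, "dy": 0, "dz": 0.001, "twist": 0}, {"jaw": -1, "dx": 0, "dy": 0, "dz": 0.001, "twist": 0}, {"jaw": -1, "dx": 0, "dy": 0, "dz": 0, "twist": 0}, {"jaw": -1, "dx": 0, "dy": 0, "dz": 0, "twist": 0}])

```text
t: 9.45
eef_pos: [0.4979, -0.2031, 0.1292]
ee_rot: [3.142, 0.0, -1.396]
force: [-0.1, -0.4, -0.4]
width: 0.0005
gripper_force: 0.0
```

Emit:
move_arm(increments=[{"jaw": -1, "dx": 0, "dy": 0, "dz": 0.001, "twist": 0}, {"jaw": -1, "dx": 0, "dy": 0, "dz": 0, "twist": 0}, {"jaw": -1, "dx": 0, "dy": 0, "dz": 0, "twist": 0}])

```text
t: 9.7
eef_pos: [0.498, -0.2031, 0.1288]
ee_rot: [-3.141, -0.0, -1.396]
force: [-1.8, 1.5, 6.1]
width: 0.0005
gripper_force: 3.0
```

The force is 6 N with the tip at 63 mm, which is the flat height, so the flag is on its stop. I hold briefly, then lift away.

Emit:
move_arm(increments=[{"jaw": -1, "dx": 0, "dy": 0, "dz": 0.0005, "twist": 0}, {"jaw": -1, "dx": 0, "dy": 0, "dz": 0, "twist": 0}, {"jaw": -1, "dx": 0, "dy": 0, "dz": 0, "twist": 0}, {"jaw": -1, "dx": 0, "dy": 0, "dz": 0, "twist": 0}, {"jaw": -1, "dx": 0, "dy": 0, "dz": -0.005, "twist": 0}, {"jaw": -1, "dx": 0, "dy": 0, "dz": -0.02, "twist": 0}, {"jaw": -1, "dx": 0, "dy": 0, "dz": -0.035, "twist": 0}, {"jaw": -1, "dx": 0, "dy": 0, "dz": -0.04, "twist": 0}, {"jaw": -1, "dx": 0.03, "dy": 0.02, "dz": -0.02, "twist": 0}, {"jaw": -1, "dx": 0.03, "dy": 0.02, "dz": 0, "twist": 0}, {"jaw": -1, "dx": 0.03, "dy": 0.02, "dz": 0, "twist": 0}, {"jaw": -1, "dx": 0, "dy": 0, "dz": 0, "twist": 0}])

```text
t: 10.7
eef_pos: [0.4525, -0.3057, 0.2484]
ee_rot: [-3.141, -0.001, -1.399]
force: [1.0, 0.9, 0.6]
width: 0.0005
gripper_force: 0.0
```

```bash
python3 -c "
from h import *
rep();pts()
import cv2;f=arm.grab_frame('scene');cv2.imwrite('pics/s4.png',cv2.resize(f[130:290,180:380],None,fx=3,fy=3))"
```

```text
t 10.7 rot [-3.141e+00 -1.000e-03 -1.399e+00] tip in stand (pivot rel) [-0.0591 -0.1323  0.1224] F [1.  0.9 0.6] w 0.0
scene pivot_blue [ 0.006  0.037 -0.024] 0.28
scene edge_blue [ 0.007 -0.064  0.001] 0.64
scene tab_blue [ 0.     0.04  -0.024] 0.59
```

View pics/s4.png

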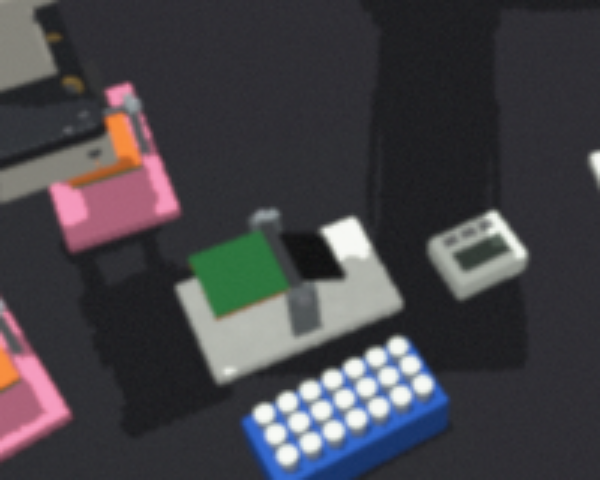

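The green face is up and level at (240,272). The tab is on the right at (310,255), with its end 24 mm below the pivot, where a flat flag would put it. The stand, rack and timer haven't moved, and the gripper is clear of everything.

```bash
python3 -c "
from station import arm
print(arm.job_done())"
```

```text
the job is handed in; nothing more can be done
None
```

The blue rack's flag is flipped and pressed flat with its green face up; the last picture shows the blue stand, blue rack and timer where they were, and the job is handed in (no verdict was returned).

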